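# Advance the card cassette past its spring catch in the toll booth

### The job

Push the cassette of toll cards along its dock until it is fully home against the feed head: press the long spring bar behind the cassette down and hold it down with a fingertip, so that the catch tooth sinks out of the way, while pushing the cassette past the tooth. Do not lift the cassette off the dock, leave the things around the dock alone, and at the end let the bar spring back up so that the tooth stands behind the cassette's front wall.

Things in the scene. Friction and masses are not known exactly. Their poses are not given: they have to be found in the camera images.
- dock: Fixed card dock: low aluminium channel, 340 mm long (its x), 120 mm wide. Origin: centre of its underside, on the counter; z up. The cassette slides along its +x. Channel floor 22 mm above the counter; guide rails 16 mm above the floor, inner faces at y = -38 and +38 mm; a 34 mm wide slot in the middle holds the spring bar. The end at x = -170 mm is open.
- stop_face (a point): Middle of the end stop, at dock x = +110 mm, 42 mm above the counter: the face of the grey feed head (dock x 110 to 170 mm, full width, top 62 mm above the counter), which the cassette's front wall meets when fully home.
- cassette: Loose grey card cassette holding pale green cards, 100 long (its x, along dock +x) x 72 x 48 mm high, about 0.4 kg. Origin: centre of its underside, on the channel floor; starts at dock x = -34 to -6 mm, home at +60 mm. A bridge on two side runners, open below in the middle up to 24 mm, so the bar passes under it; only its front wall (x 42 to 50 mm) reaches down to 2 mm above the floor.
- cassette_rear (a point): Middle of the cassette's flat rear face, the face to push: cassette x = -50 mm, 36 mm above the channel floor (58 mm above the counter). In the middle of the width the face spans 24 to 48 mm above the channel floor.
- bar (a joint): Spring bar, m: 0 = up, 0.016 = down at its stop; pressed straight down, springs back up by itself; 4 N to start, 8 N at the stop. One steel piece: press strip (see bar_press) and catch tooth (see tooth_top). The strip may be pressed anywhere along it, also while a fingertip slides along it. The tooth clears the cassette's front wall when this exceeds about 0.010.
- bar_press (a point): Point on top of the flat press strip, mid-width, at dock x = -125 mm, behind the cassette; 40 mm above the counter at rest, moves down with the bar. The strip is 30 mm wide, runs from dock x = -160 to +5 mm, all at this height, its front part under the cassette.
- tooth_top (a point): Middle of the top of the catch tooth: dock x = 57 mm, 34 mm above the counter (12 mm above the channel floor) at rest. The tooth spans dock x 50 to 64 mm, 30 mm wide, upright faces; it stands in front of the cassette's front wall and blocks it until the bar is pressed.
- card_pack: Loose banded pack of cards, 86 x 54 x 24 mm, lying on the counter beside the dock; to be left alone. Origin: centre of its underside.
- paper_roll: Loose white paper roll, 54 mm across, 57 mm high, standing on the counter beside the dock; to be left alone. Origin: centre of its underside.
- stamp: Loose hand stamp with a wooden knob, 50 x 34 mm foot, 63 mm high, standing on the counter beside the dock; to be left alone. Origin: centre of its underside.
There are look-alikes about, which are no part of the job. What is shaped like the cassette but purple is not meant.

How it is judged:
On the way, in this order (a step that is already met when the one before it is completed fails the run):
1. the spring bar is pressed down, the cassette's front wall still behind the tooth (value of joint bar above 0.009 m and x of cassette in the frame of dock below 0.01 m), for 0.1 s.
2. the cassette's front wall has passed the tooth (x of cassette in the frame of dock above 0.024 m), for 0.1 s.
At the end, for the whole second after the job is handed in: The cassette rests flat in the dock, its front within 6 mm of the feed head, at rest, and the spring bar is up again (within 3 mm), its tooth behind the cassette's front wall (x of cassette in the frame of dock above 0.054 m and z of cassette in the frame of dock below 0.026 m and angle between cassette's own z axis and vertical below 0.08 rad and linear speed of cassette below 0.02 m/s and value of joint bar below 0.003 m); the robot touches nothing.
It fails at once if the cassette is lifted off the channel floor (more than 12 mm) or tipped (more than 0.3 rad) (z of cassette in the frame of dock above 0.034 m or angle between cassette's own z axis and vertical above 0.3 rad).
It fails at once if a thing beside the dock is moved by more than 20 mm (distance of any of card_pack, paper_roll, stamp from where it was at the start of the episode above 0.02 m).
It also fails if it takes over 37 s, if anything falls off the work surface, if the arm or the gripper's body presses on something with over 40 N, if the wrist force passes 120 N, or if a joint passes its speed limit or range.

### The arm

A 7-joint arm with a two-finger parallel gripper is mounted at the origin on the work surface. World frame = base frame: x ahead of the robot, y to its left, z up, the work surface at z = 0. Lengths are in m, angles in rad, forces in N, time in s.
With the tool pointing down it reaches from about 0.35 to 0.9 m from the base axis. Payload 8.1 kg.
Tool frame: the origin (TCP) lies on the centre line of the jaws, within the pads' length; the fingertips stand arm.tip_extent ahead of it and the grasp point (between the pads) lies 3 mm ahead of it (arm.tip_extent is the distance from the TCP to the fingertips, in m); y points along the fingers, z is the direction in which the jaws open and shut, and the axes are right-handed (so a half turn about y gives the same grasp; the last joint's range is limited). The gripper opens to 92 mm and grips with 3 to 60 N. Pads are 19 mm wide; open, the fingers measure 130 mm over their backs; the gripper's body (75 mm by 190 mm) begins 47 mm behind the grasp point.
Start: joints at [-1.291, 0.434, 0.025, 1.573, -0.012, 1.134, -0.075], TCP at [0.233, 0.58, 0.249] pointing down, gripper open.
Joint ranges: [-2.62, 2.62], [-0.44, 2.09], [-1.27, 1.32], [0.08, 2.57], [-1.32, 4.46], [0.12, 2], [-2.74, 2.74]. Speed limits (rad/s): [2.22, 2.22, 3.01, 3.01, 3.14, 3.14, 3.14].

### API

Orientations are given as a rotation vector (axis times angle).
In Python, from cell import observe, get_image, sign_off, boxes_of, place_of, arm gives the robot as it stands.
- The arm moves only by the tool arm_command, never from a script. Its argument "plan" is a list of rows, each a list of 2 entries, a list of its own where there are three numbers: the shift along the tool's x, y, z in m, then the turn, a rotation vector about the tool's x, y, z in degrees. In form: [[[tx, ty, tz], [ax, ay, az]], ...]. A call has 1 to 5 rows; each row is the pose to reach, as a shift and turn from the pose commanded when the call began, along the tool's axes at that moment; what a row does not reach only later rows make up. A row lasts 1/10 s, in which the tool goes at most 50 mm and 8.59 degrees, less where a joint would pass 70% of its speed; a pose out of reach is approached as far as the arm can. A call with a gripper value outside its range is refused whole. "fingers" is the closure, from -1 (fully open) to 1 (shut), set as the call begins (left out, the last holds). The fingers move at their own pace and stop on an object; "squeeze" is the grip in N (left out, the last holds). Time passes only in rows, so rows that repeat a pose let the fingers close. It gives the time, the measured TCP pose, the force and the opening at its end, in the units of the state.
- observe(): the state, without advancing time (a new reading comes with each control period).
- get_image(name): name is "scene" or "top" or "wrist"; returns a dict with "color" (480x640x3 uint8, red, green, blue), "camera_matrix" (3x3 intrinsics, pixels), "distortion" ([k1, k2, p1, p2, k3] as OpenCV has them; the pictures are not rectified), "world_to_cam" (4x4, takes a point from world to camera coordinates); the wrist camera has in their place "mount" (4x4, takes a point from camera to tool coordinates, whose origin is the TCP and whose axes are the tool frame's). Camera axes: x right, y up, looking along -z (the intrinsics and any distortion apply to the point x, -y, -z); pixel columns grow to the right and rows downward; lengths in m; the calibration is good to about 2 mm. A picture is of the moment at which its call begins: read the wrist's pose just before it. There is no depth.
- sign_off(): hands the job in, once; it reports no verdict.
Trained networks look in a picture, given as the dict that the camera call returned (one of the last four; its "shot" number tells which), for a name from the list of things; names that differ only in an ending like _2 or _b are one class to them, and where a whole thing is asked for, a point or a joint stands for the part that bears it (a point fixed in the world has none). Each returns a list of dicts, best first, with "confidence" (0 to 1); they miss things now and then, are a little off and sometimes report something else, mostly with a low value. They report only what shows in the picture. A call takes as long as a camera call. They do not tell look-alikes from the thing itself.
- boxes_of(picture, thing): "point" ([column, row] in pixels, amid what is visible of it).
- place_of(picture, thing): "point" ([column, row] in pixels: a listed point, or the origin of a listed thing).
The state is a dict: "clock": time; "joints": joint angles; "dq": joint speeds; "joint_efforts": joint torques, N m; "position": TCP position; "ee_rot": TCP orientation; "force": force on the tool from outside, world axes, zero at the start; "ft_torque": the same for the moment, N m; "width": opening from 0.0 (shut) to 1.0 (fully open).
Only numpy, scipy, OpenCV 4.12 (cv2) and the standard library are available. Lean on these libraries where they do the work, as an engineer would, in place of code of your own. Each camera call takes 0.05 s, during which the arm holds its last target.

## Working session

There is one attempt and no reset: what is moved stays moved. The work goes in short steps, Python scripts to look and compute and a tool call to move; the robot and the scene stay as the last step left them, time stands still between calls to the robot, and variables do not carry over. Pictures are saved under pics/ and viewed, and the job is handed in when it is done.

Besides the shell and the picture viewer there is one more tool, called after ">>>" in YAML: its name, and indented under it one key for each argument. arm_command: Moves the arm, as the interface text tells. Its arguments: {"type":"object","properties":{"plan":{"type":"array","items":{"type":"array"}},"fingers":{"type":"number"},"squeeze":{"type":"number"}},"required":["plan"]}

```bash
ls; mkdir -p pics
python3 - <<'E'
from cell import *
import cv2
print(observe()); print(arm, getattr(arm,'tip_extent',None))
for n in ['scene','top']:
    p=get_image(n); cv2.imwrite(f'pics/{n}0.png',p['color'][:,:,::-1])
    print(n,p['shot'],p['distortion'])
    for t in ['dock','cassette','stop_face','cassette_rear','bar_press','tooth_top','card_pack','paper_roll','stamp']:
        print(t,[(x['point'],x['confidence']) for x in place_of(p,t)][:3])
E
```

```text
pics
{'clock': 0.0, 'joints': array([-1.29060118,  0.43517404,  0.02497866,  1.57410105, -0.01157297,
        1.13397989, -0.07509189]), 'dq': array([ 0.00074781,  0.00045404, -0.00102967,  0.00071891,  0.00208985,
        0.00063994, -0.00133978]), 'joint_efforts': array([-4.89170475e-05, -6.67852163e+01,  9.84220840e-01, -3.14459896e+01,
       -6.07630145e-02,  4.27778217e-02,  1.56501196e-04]), 'position': array([0.23333139, 0.57930275, 0.24797389]), 'ee_rot': array([-1.55136416,  0.30051966, -0.30032079]), 'force': array([0.11511806, 0.15845369, 0.78613507]), 'ft_torque': array([ 0.07182357, -0.02315246, -0.04401695]), 'width': 0.9966590252224147}
<Robot object at 0x7fcc1b9c3a10> 0.022
scene 1 [-0.16093767  0.          0.          0.          0.        ]
dock [([280.9, 240.3], 0.76)]
cassette [([276.4, 241.0], 0.98), ([300.7, 391.0], 0.81)]
stop_face [([299.7, 189.4], 0.55)]
cassette_rear [([262.9, 244.6], 0.96), ([266.1, 392.4], 0.66)]
bar_press [([256.1, 274.0], 0.95), ([265.8, 243.2], 0.29)]
tooth_top []
card_pack [([352.8, 309.1], 0.78), ([279.6, 242.8], 0.69)]
paper_roll [([205.2, 231.4], 0.68)]
stamp [([373.0, 231.8], 0.89)]
top 2 [-0.02450404  0.          0.          0.          0.        ]
dock []
cassette [([433.0, 191.2], 0.96), ([320.6, 295.7], 0.63)]
stop_face [([248.6, 320.4], 0.79)]
cassette_rear [([350.6, 290.3], 0.93), ([461.5, 199.7], 0.65)]
bar_press [([380.3, 278.5], 0.9), ([321.6, 299.0], 0.3)]
tooth_top [([280.2, 313.2], 0.61)]
card_pack [([338.7, 203.5], 0.9)]
paper_roll [([337.1, 378.0], 0.82), ([339.5, 202.3], 0.19)]
stamp [([248.6, 236.9], 0.82)]
```

View pics/scene0.png

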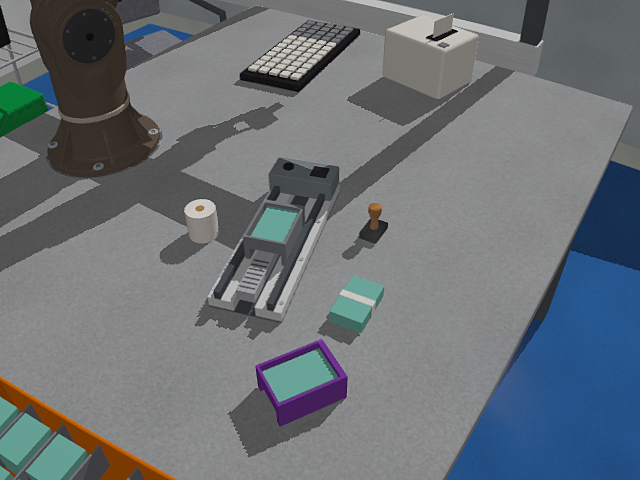

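View pics/top0.png

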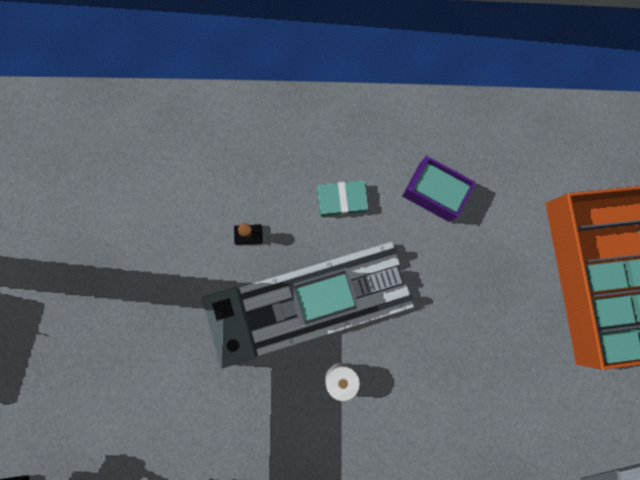

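The grey cassette sits in the dock (top picture, about 325,297). The purple look-alike is at (440,188). The feed head is at (230,325) and the open end of the dock at about (405,275).

```bash
cat > h.py <<'E'
import numpy as np, cv2
from cell import *
from scipy.spatial.transform import Rotation as R
def ray(p,uv):
    q=cv2.undistortPoints(np.array([[uv]],float),p['camera_matrix'],np.array(p['distortion']))[0,0]
    M=np.array(p['world_to_cam']); Rm,t=M[:3,:3],M[:3,3]
    return -Rm.T@t, Rm.T@np.array([q[0],-q[1],-1])
def onz(p,uv,z):
    o,d=ray(p,uv); return o+d*(z-o[2])/d[2]
def proj(p,X):
    M=np.array(p['world_to_cam']); c=np.c_[np.atleast_2d(X),np.ones(len(np.atleast_2d(X)))]@M.T
    c=c[:,:3]*[1,-1,-1]
    return cv2.projectPoints(c,np.zeros(3),np.zeros(3),p['camera_matrix'],np.array(p['distortion']))[0][:,0]
E
python3 - <<'E'
from h import *
from scipy.optimize import least_squares
P={n:get_image(n) for n in ['scene','top']}
H={'stop_face':(110,.042),'cassette_rear':(None,.058),'bar_press':(-125,.040),'tooth_top':(57,.034)}
obs=[]
for n,p in P.items():
    for t in H:
        r=place_of(p,t)
        if t=='cassette_rear': r=[x for x in r if abs(x['point'][0]-(263 if n=='scene' else 350))<15]
        if r:
            obs.append((n,t,r[0]['point'])); print(n,t,r[0]['point'],onz(p,r[0]['point'],H[t][1]).round(4),r[0]['confidence'])
def pt(v,t):
    x=(v[3]-50 if H[t][0] is None else H[t][0])/1000
    return np.array([[v[0]+np.cos(v[2])*x,v[1]+np.sin(v[2])*x,H[t][1]]])
f=lambda v:np.concatenate([proj(P[n],pt(v,t))[0]-uv for n,t,uv in obs])
a=onz(P['top'],[380,278],.04);b=onz(P['top'],[248.6,320],.042)
d=b-a
s=least_squares(f,[*(a+d*.53)[:2],np.arctan2(d[1],d[0]),-20],loss='soft_l1',x_scale=[.1,.1,.1,10])
v=s.x;print('dock x y yaw cass',v,f(v).round(1))
np.save('v.npy',v)
c,sn=np.cos(v[2]),np.sin(v[2])
def W(x,y,z): return [v[0]+c*x-sn*y,v[1]+sn*x+c*y,z]
for n,p in P.items():
    im=p['color'][:,:,::-1].copy()
    for box in [[(-.17,-.06,0),(-.17,.06,0),(.17,.06,0),(.17,-.06,0)],[(.11,-.06,.062),(.11,.06,.062),(.17,.06,.062),(.17,-.06,.062)],[(v[3]/1e3+sx*.05,sy*.036,.07) for sx,sy in((-1,-1),(-1,1),(1,1),(1,-1))],[(-.16,-.015,.04),(-.16,.015,.04),(0.005,.015,.04),(0.005,-.015,.04)]]:
        cv2.polylines(im,[proj(p,[W(*q) for q in box]).round().astype(int)],True,(0,0,255),1)
    u,w=proj(p,[W(0,0,.04)])[0].astype(int)
    cr=im[max(0,w-100):w+100,u-130:u+130]; cv2.imwrite(f'pics/{n}1.png',cv2.resize(cr,None,fx=3,fy=3))
s=observe();Rt=R.from_rotvec(s['ee_rot']).as_matrix();print(Rt.round(3))
print('angle tool x vs dock', Rt.T@np.array([c,sn,0]))
E
```

```text
scene stop_face [298.4, 189.8] [0.4955 0.0492 0.042 ] 0.93
scene cassette_rear [267.1, 244.2] [ 0.5495 -0.1133  0.058 ] 0.95
scene bar_press [252.7, 274.5] [ 0.5603 -0.1662  0.04  ] 0.83
top stop_face [244.3, 323.4] [0.4883 0.0572 0.042 ] 0.96
top cassette_rear [353.8, 288.8] [ 0.5468 -0.1241  0.058 ] 0.59
top bar_press [380.3, 277.9] [ 0.5667 -0.1719  0.04  ] 0.97
top tooth_top [276.4, 312.8] [0.5062 0.0046 0.034 ] 0.93
dock x y yaw cass [  0.52439156  -0.04949572   1.88793116 -22.57556296] [-0.6 -2.6 -3.2  1.3  0.7  1.5  1.3 -1.1 -3.4 -0.2 -2.1  1.9 -0.  -0.2]
[[ 0.928  0.     0.374]
 [-0.374  0.     0.928]
 [ 0.    -1.     0.   ]]
angle tool x vs dock [-6.44234368e-01  3.43494061e-05  7.64828136e-01]
```

View pics/top1.png

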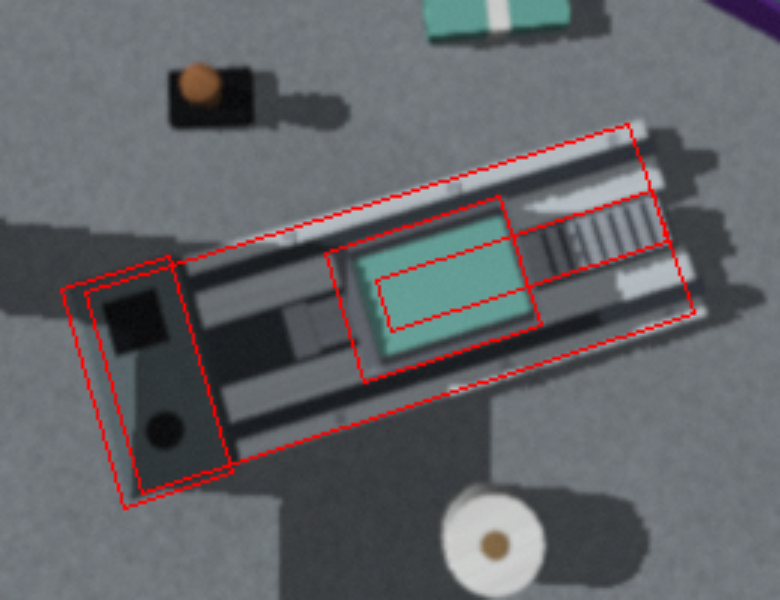

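View pics/scene1.png

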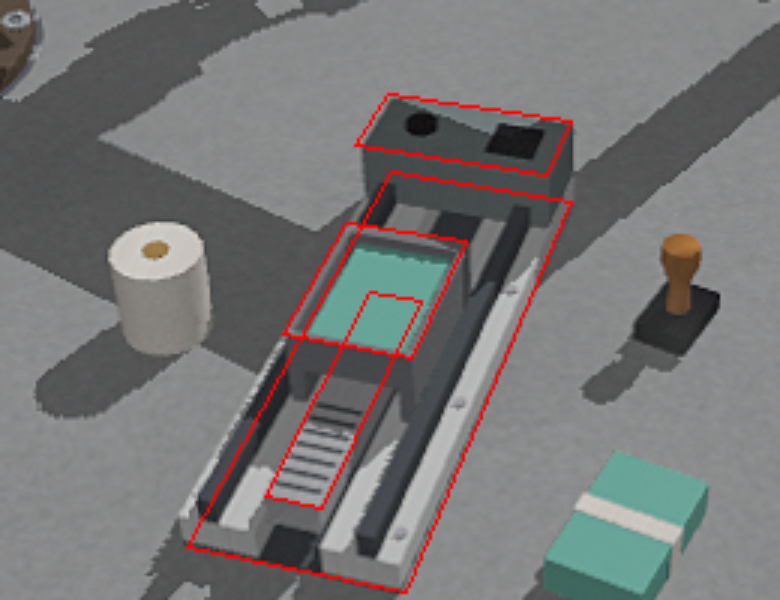

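```bash
cat >> h.py <<'E'
def rel(x,y,z,yaw=None):
    """dock-frame x,y, tip world z -> tool shift and turn; tool -x along dock +x"""
    v=np.load('v.npy');c,s=np.cos(v[2]),np.sin(v[2])
    o=observe();Rt=R.from_rotvec(o['ee_rot']).as_matrix()
    T=np.array([v[0]+c*x-s*y,v[1]+s*x+c*y,z+.022])
    tx=-np.array([c,s,0]);ty=np.array([0,0,-1.]);Rg=np.c_[tx,ty,np.cross(tx,ty)]
    d=T-o['position']
    print('shift',(Rt.T@d).round(4),'turn',np.degrees(R.from_matrix(Rt.T@Rg).as_rotvec()).round(2))
    e=o['position']-[v[0],v[1],0]
    print('clock',o['clock'],'dock xy',(c*e[0]+s*e[1]).round(4),(-s*e[0]+c*e[1]).round(4),'tipz',(e[2]-.022).round(4),'F',np.round(o['force'],2),'w',round(o['width'],3))
E
python3 -c "
from h import *
rel(-.115,0,.15)"
```

```text
shift [ 0.579   0.0767 -0.563 ] turn [-0.   49.89 -0.  ]
clock 1.5 dock xy 0.6886 0.0802 tipz 0.2268 F [ 0.93 -0.74 -1.25] w 0.997
```

>>> arm_command:
  plan:
    - [[0.579,0.0,-0.563],[0,49.9,0]]
    - [[0.579,0.0,-0.563],[0,49.9,0]]
    - [[0.579,0.0,-0.563],[0,49.9,0]]
    - [[0.579,0.0,-0.563],[0,49.9,0]]
    - [[0.579,0.0,-0.563],[0,49.9,0]]
  fingers: 1
  squeeze: 20

```text
clock: 2.0
position: [0.3351, 0.3493, 0.2489]
ee_rot: [-1.382, 0.886, -0.885]
force: [1.5, 0.0, 0.1]
width: 0.615
```

```bash
python3 -c "
from h import *
rel(-.115,0,.15)"
```

```text
shift [ 0.5557  0.0766 -0.0082] turn [-0.03  6.57 -0.03]
clock 2.0 dock xy 0.4379 0.0554 tipz 0.2269 F [1.46 0.01 0.07] w 0.615
```

>>> arm_command:
  plan:
    - [[0.555,0.02,-0.008],[0,6.6,0]]
    - [[0.555,0.02,-0.008],[0,6.6,0]]
    - [[0.555,0.02,-0.008],[0,6.6,0]]
    - [[0.555,0.02,-0.008],[0,6.6,0]]
    - [[0.555,0.02,-0.008],[0,6.6,0]]

```text
clock: 2.5
position: [0.4379, 0.1216, 0.2401]
ee_rot: [-1.344, 0.968, -0.968]
force: [0.9, 1.7, 0.1]
width: 0.179
```

```bash
python3 -c "
from h import *
rel(-.115,0,.15)"
```

```text
shift [0.3047 0.068  0.027 ] turn [-0.07  0.34 -0.03]
clock 2.5 dock xy 0.1895 0.0289 tipz 0.2181 F [0.88 1.67 0.12] w 0.179
```

>>> arm_command:
  plan:
    - [[0.28,0.06,0.025],[0,0,0]]
    - [[0.28,0.06,0.025],[0,0,0]]
    - [[0.28,0.06,0.025],[0,0,0]]
    - [[0.28,0.06,0.025],[0,0,0]]
    - [[0.28,0.06,0.025],[0,0,0]]

```text
clock: 3.0
position: [0.5359, -0.1024, 0.1873]
ee_rot: [-1.344, 0.967, -0.968]
force: [0.4, 0.3, 0.9]
width: 0.004
```

>>> arm_command:
  plan:
    - [[0.04,0.01,0.003],[0,0,0]]
    - [[0.04,0.01,0.003],[0,0,0]]
    - [[0.04,0.01,0.003],[0,0,0]]

```text
clock: 3.3
position: [0.5505, -0.1387, 0.1771]
ee_rot: [-1.345, 0.971, -0.97]
force: [0.9, 0.6, -0.0]
width: 0.006
```

Run:
```python
from h import *
rel(-.115,0,.15)
o=observe();p=get_image('wrist')
cv2.imwrite('pics/w1.png',p['color'][:,:,::-1])
Rt=np.eye(4);Rt[:3,:3]=R.from_rotvec(o['ee_rot']).as_matrix();Rt[:3,3]=o['position']
p['world_to_cam']=np.linalg.inv(Rt@np.array(p['mount']))
v=np.load('v.npy')
for t,z in [('bar_press',.04),('cassette_rear',.058),('stop_face',.042),('tooth_top',.034)]:
  for r in place_of(p,t)[:2]:
    w=onz(p,r['point'],z);e=w-[v[0],v[1],0];c,s=np.cos(v[2]),np.sin(v[2])
    print(t,r['point'],r['confidence'],w.round(4),'dock',(c*e[0]+s*e[1]).round(4),(-s*e[0]+c*e[1]).round(4))
```

```text
shift [0.0221 0.0051 0.003 ] turn [ 0.05  0.19 -0.  ]
clock 3.3 dock xy -0.0929 0.003 tipz 0.1551 F [ 0.94  0.56 -0.04] w 0.006
bar_press [319.4, 274.9] 0.87 [ 0.5581 -0.1708  0.04  ] dock -0.1257 0.0058
bar_press [167.4, 139.6] 0.71 [ 0.4115 -0.1026  0.04  ] dock -0.0152 0.1239
cassette_rear [325.0, 217.5] 0.85 [ 0.5458 -0.1192  0.058 ] dock -0.0729 0.0014
tooth_top [328.7, 39.5] 0.8 [0.5075 0.0044 0.034 ] dock 0.0564 -0.0008
```

View pics/w1.png

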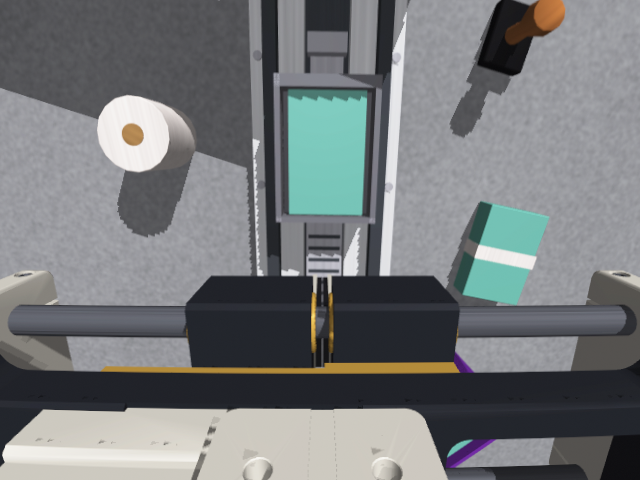

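Run:
```python
from h import *
p=get_image('wrist');m=np.array(p['mount']);print(m.round(3));print(p['camera_matrix'])
p['world_to_cam']=np.linalg.inv(m)
im=p['color'][:,:,::-1].copy()
for y,col in [(.022,(0,0,255)),(-.02,(0,255,0)),(-.044,(255,0,0))]:
  q=proj(p,[(a,y,b) for a,b in((-.0095,-.019),(-.0095,.019),(.0095,.019),(.0095,-.019))]);print(y,q.round())
  cv2.polylines(im,[q.round().astype(int)],True,col,1)
cv2.imwrite('pics/w2.png',im)
```

```text
[[-0.    -0.967 -0.255 -0.067]
 [ 0.002  0.255 -0.967 -0.136]
 [ 1.    -0.     0.002 -0.   ]
 [ 0.     0.     0.     1.   ]]
[[340.69632957   0.         321.8657493 ]
 [  0.         340.69632957 242.95857045]
 [  0.           0.           1.        ]]
0.022 [[284. 275.]
 [361. 275.]
 [360. 310.]
 [285. 310.]]
-0.02 [[272. 314.]
 [374. 314.]
 [372. 358.]
 [274. 358.]]
-0.044 [[261. 349.]
 [385. 349.]
 [382. 401.]
 [264. 401.]]
```

View pics/w2.png

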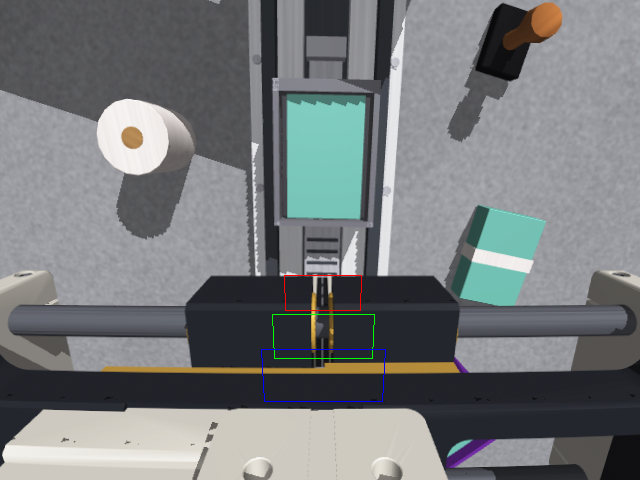

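Run:
```python
from h import *
o=observe();T=np.eye(4);T[:3,:3]=R.from_rotvec(o['ee_rot']).as_matrix();T[:3,3]=o['position']
p=get_image('scene');im=p['color'][:,:,::-1].copy()
cv2.imwrite('pics/s2.png',cv2.resize(im[150:350,150:400],None,fx=3,fy=3,interpolation=cv2.INTER_CUBIC))
for y,col in [(.022,(0,0,255)),(-.044,(255,0,0))]:
  q=proj(p,[(T@[a,y,b,1])[:3] for a,b in((-.0095,-.019),(-.0095,.019),(.0095,.019),(.0095,-.019))])
  cv2.polylines(im,[q.round().astype(int)],True,col,1)
cv2.imwrite('pics/s2b.png',cv2.resize(im[100:350,150:400],None,fx=2.4,fy=2.4))
```

```text
(no output)
```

View pics/s2.png

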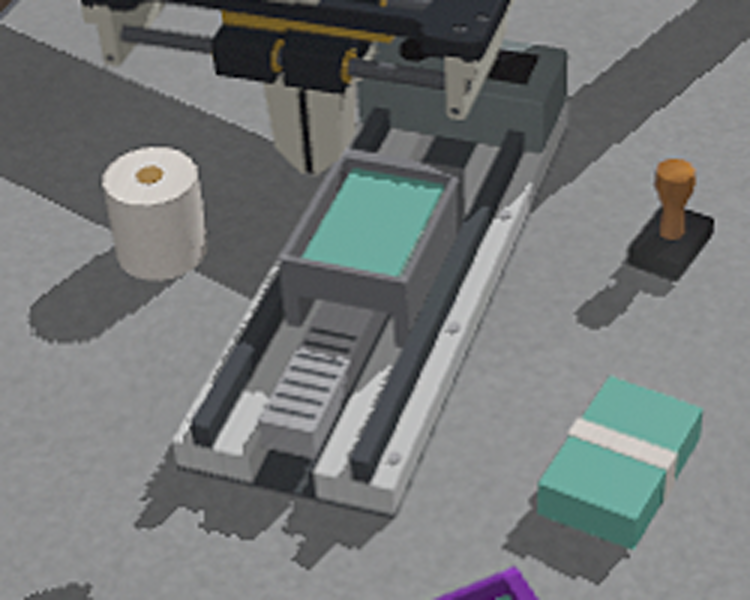

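View pics/s2b.png

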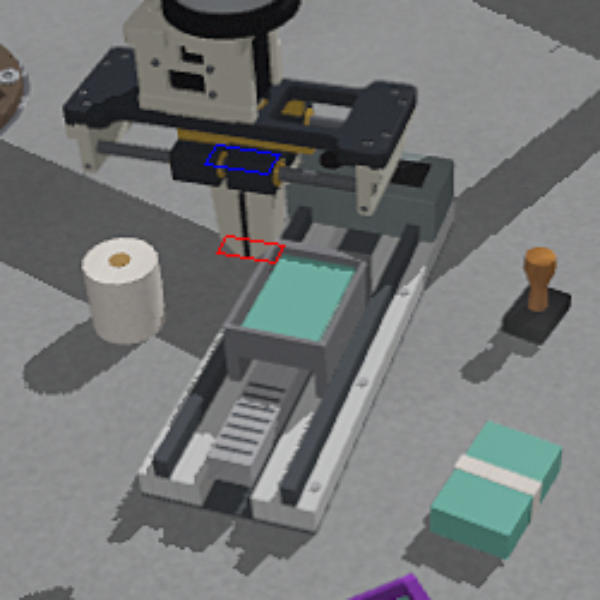

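The scene picture shows slim fingers about 38 mm wide. The wide block sits about 66 mm above the tips, so it clears the cassette top. Next I go down to just above the bar.

```bash
python3 -c "
from h import *
rel(-.112,0.002,.046)"
```

```text
shift [ 0.0211  0.1099 -0.0002] turn [-0.04  0.42 -0.02]
clock 3.65 dock xy -0.0909 0.002 tipz 0.1559 F [0.38 0.4  0.55] w 0.005
```

>>> arm_command:
  plan:
    - [[0.021,0.03,0],[0,0.4,0]]
    - [[0.021,0.06,0],[0,0.4,0]]
    - [[0.021,0.09,0],[0,0.4,0]]
    - [[0.021,0.11,0],[0,0.4,0]]
    - [[0.021,0.11,0],[0,0.4,0]]

```text
clock: 4.15
position: [0.5557, -0.1565, 0.0653]
ee_rot: [-1.344, 0.977, -0.97]
force: [0.3, 1.0, 1.0]
width: 0.006
```

Run:
```python
from h import *
p=get_image('scene');im=p['color'][:,:,::-1].copy()
cv2.imwrite('pics/s3.png',cv2.resize(im[150:350,150:400],None,fx=3,fy=3,interpolation=cv2.INTER_CUBIC))
p=get_image('wrist');im=p['color'][:,:,::-1].copy()
cv2.imwrite('pics/w3.png',im)
rel(-.112,0.002,.027)
```

```text
shift [-0.0008  0.019   0.0002] turn [ 0.   -0.06  0.  ]
clock 4.25 dock xy -0.1128 0.0022 tipz 0.046 F [ 0.13  0.14 -0.81] w 0.003
```

View pics/s3.png

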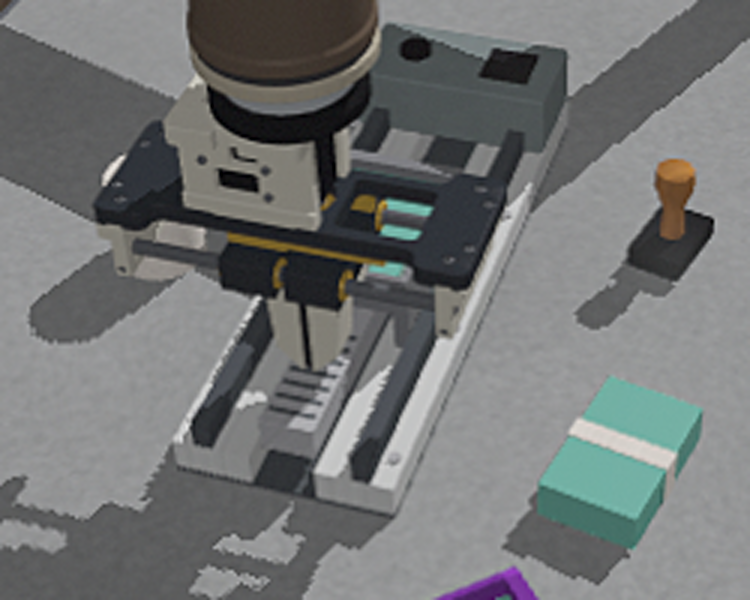

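View pics/w3.png

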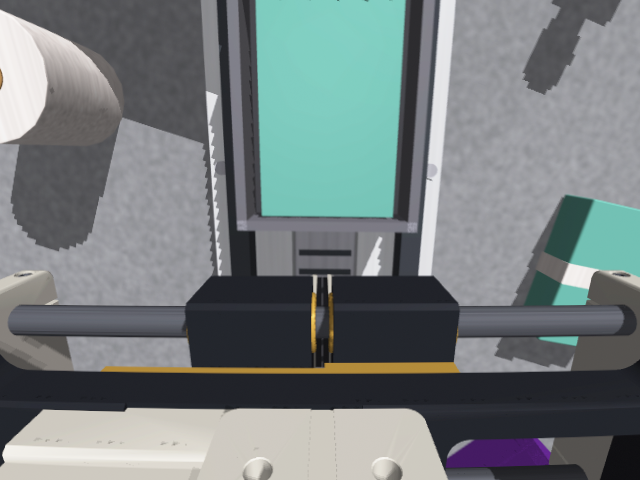

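Run:
```python
from h import *
o=observe();T=np.eye(4);T[:3,:3]=R.from_rotvec(o['ee_rot']).as_matrix();T[:3,3]=o['position']
p=get_image('scene')
for z in(-.095,.095):
 for y in (-.06,-.044,-.03,-.02): print(z,y,((proj(p,[(T@[0,y,z,1])[:3]])[0]-150)*3).round())
t=get_image('top');v=np.load('v.npy');c,s=np.cos(v[2]),np.sin(v[2])
for n,uv,h in[('roll',(341,383),.057),('stamp',(248.6,236.9),0),('pack',(338.7,203.5),0)]:
  e=onz(t,uv,h)-[v[0],v[1],0];print(n,(c*e[0]+s*e[1]).round(3),(-s*e[0]+c*e[1]).round(3))
```

```text
-0.095 -0.06 [124. 200.]
-0.095 -0.044 [128. 225.]
-0.095 -0.03 [132. 246.]
-0.095 -0.02 [135. 260.]
0.095 -0.06 [488. 266.]
0.095 -0.044 [488. 291.]
0.095 -0.03 [489. 312.]
0.095 -0.02 [489. 327.]
roll -0.01 0.139
stamp 0.067 -0.145
pack -0.108 -0.156
```

>>> arm_command:
  plan:
    - [[0,0.006,0],[0,0,0]]
    - [[0,0.011,0],[0,0,0]]
    - [[0,0.016,0],[0,0,0]]
    - [[0,0.02,0],[0,0,0]]
    - [[0,0.02,0],[0,0,0]]

```text
clock: 4.85
position: [0.5587, -0.1578, 0.0479]
ee_rot: [-1.341, 0.971, -0.975]
force: [1.9, 0.4, 7.3]
width: 0.008
```

Run:
```python
from h import *
rel(-.083,0.002,.026)
p=get_image('scene');im=p['color'][:,:,::-1].copy()
cv2.imwrite('pics/s4.png',cv2.resize(im[150:350,150:400],None,fx=3,fy=3,interpolation=cv2.INTER_CUBIC))
rel(-.083,0.002,.026)
```

```text
shift [-0.0306 -0.0001 -0.0008] turn [-0.13 -0.07  0.07]
clock 4.85 dock xy -0.1136 0.0012 tipz 0.0259 F [1.95 0.36 7.34] w 0.008
shift [-0.0306  0.0001 -0.0008] turn [-0.13 -0.08  0.07]
clock 4.9 dock xy -0.1136 0.0012 tipz 0.0261 F [1.06 0.89 7.01] w 0.008
```

View pics/s4.png

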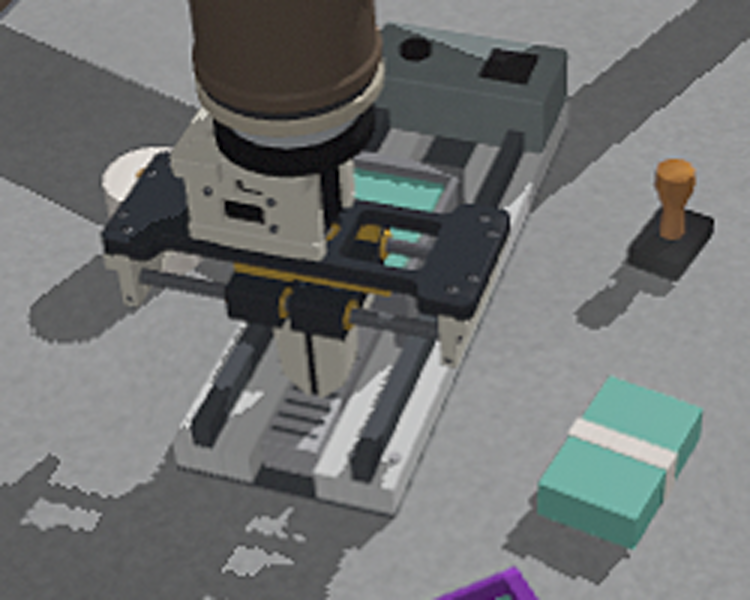

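The bar is about 14 mm down at 7.3 N, which fits the spring figures. Now I push forward while holding it down.

>>> arm_command:
  plan:
    - [[-0.008,0,0],[0,0,0]]
    - [[-0.016,0,0],[0,0,0]]
    - [[-0.024,0,0],[0,0,0]]
    - [[-0.031,0,0],[0,0,0]]
    - [[-0.037,0,0],[0,0,0]]

```text
clock: 5.4
position: [0.5477, -0.1245, 0.0487]
ee_rot: [-1.341, 0.97, -0.979]
force: [2.7, -7.0, 5.2]
width: 0.001
```

Run:
```python
from h import *
rel(0,0.002,.026)
p=get_image('wrist');im=p['color'][:,:,::-1].copy()
cv2.imwrite('pics/w5.png',im)
```

```text
shift [-0.0785  0.0003 -0.0009] turn [-0.19 -0.16  0.24]
clock 5.4 dock xy -0.0785 0.0013 tipz 0.0267 F [ 2.69 -6.97  5.21] w 0.001
```

View pics/w5.png

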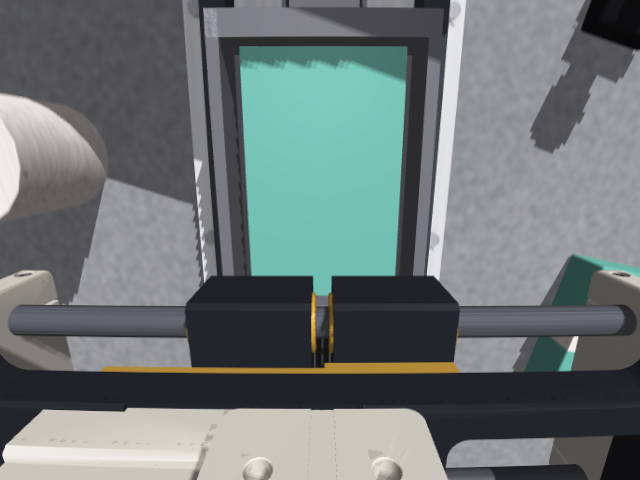

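>>> arm_command:
  plan:
    - [[-0.007,0.001,0],[0,0,0]]
    - [[-0.014,0.001,0],[0,0,0]]
    - [[-0.021,0.001,0],[0,0,0]]
    - [[-0.028,0.001,0],[0,0,0]]
    - [[-0.035,0.001,0],[0,0,0]]

```text
clock: 5.95
position: [0.5374, -0.0919, 0.0479]
ee_rot: [-1.341, 0.97, -0.981]
force: [2.5, -8.0, 9.3]
width: 0.004
```

Run:
```python
from h import *
rel(0,0.002,.026)
p=get_image('scene');im=p['color'][:,:,::-1].copy()
cv2.imwrite('pics/s6.png',cv2.resize(im[150:350,150:400],None,fx=3,fy=3,interpolation=cv2.INTER_CUBIC))
```

```text
shift [-0.0443 -0.0003 -0.0013] turn [-0.25 -0.21  0.29]
clock 5.95 dock xy -0.0443 0.0009 tipz 0.0259 F [ 2.46 -8.02  9.32] w 0.004
```

View pics/s6.png

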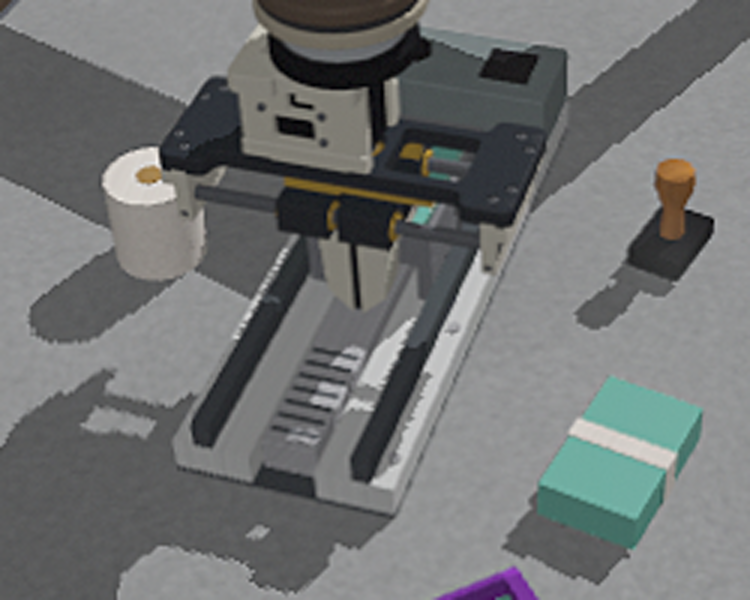

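>>> arm_command:
  plan:
    - [[-0.007,0,0],[0,0,0]]
    - [[-0.014,0,0],[0,0,0]]
    - [[-0.021,0,0],[0,0,0]]
    - [[-0.028,0,0],[0,0,0]]
    - [[-0.033,0,0],[0,0,0]]

```text
clock: 6.5
position: [0.5269, -0.06, 0.0477]
ee_rot: [-1.341, 0.97, -0.98]
force: [2.9, -8.0, 8.6]
width: 0.006
```

Run:
```python
from h import *
rel(0,0.002,.026)
p=get_image('wrist');im=p['color'][:,:,::-1].copy()
cv2.imwrite('pics/w7.png',im)
```

```text
shift [-0.0107 -0.0003 -0.0012] turn [-0.23 -0.19  0.24]
clock 6.5 dock xy -0.0107 0.0008 tipz 0.0257 F [ 2.85 -8.04  8.61] w 0.006
```

View pics/w7.png

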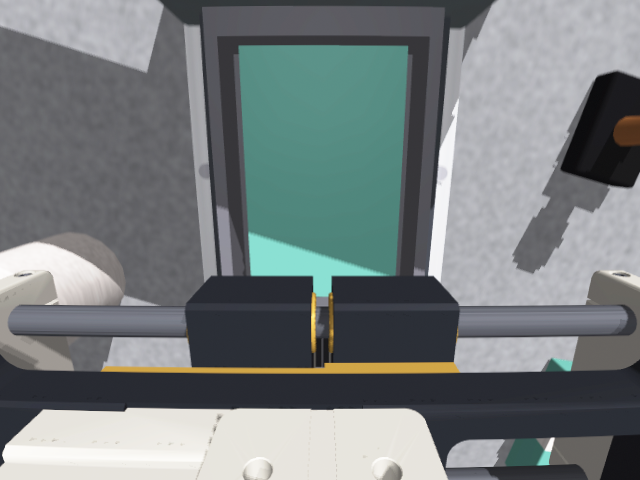

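>>> arm_command:
  plan:
    - [[-0.004,0,0],[0,0,0]]
    - [[-0.007,0,0],[0,0,0]]
    - [[-0.009,0,0],[0,0,0]]

```text
clock: 6.85
position: [0.5243, -0.0521, 0.0477]
ee_rot: [-1.341, 0.97, -0.98]
force: [3.6, -12.9, 7.7]
width: 0.001
```

>>> arm_command:
  plan:
    - [[-0.001,0,0],[0,0,0]]
    - [[-0.003,0,0],[0,0,0]]
    - [[-0.003,0,0],[0,0,0]]

```text
clock: 7.15
position: [0.524, -0.052, 0.0481]
ee_rot: [-1.341, 0.969, -0.985]
force: [3.4, -18.1, 8.2]
width: 0.007
```

The force rose to 18 N with no further motion, so the cassette is against the stop. I'll back off 10 mm with the bar still held, then rise.

>>> arm_command:
  plan:
    - [[0.006,0,0],[0,0,0]]
    - [[0.012,0,0],[0,0,0]]
    - [[0.017,0,0],[0,0,0]]
    - [[0.017,0,0],[0,0,0]]
    - [[0.017,-0.006,0],[0,0,0]]

```text
clock: 7.65
position: [0.5265, -0.0621, 0.0525]
ee_rot: [-1.341, 0.973, -0.973]
force: [-0.4, 2.5, 6.6]
width: 0.003
```

>>> arm_command:
  plan:
    - [[0,-0.006,0],[0,0,0]]
    - [[0,-0.012,0],[0,0,0]]
    - [[0,-0.02,0],[0,0,0]]
    - [[0,-0.05,0],[0,0,0]]
    - [[0,-0.09,0],[0,0,0]]

```text
clock: 8.15
position: [0.5247, -0.0626, 0.1422]
ee_rot: [-1.345, 0.977, -0.972]
force: [1.6, 0.4, 0.0]
width: 0.005
```

>>> arm_command:
  plan:
    - [[0.04,-0.03,0],[0,0,0]]
    - [[0.08,-0.06,0],[0,0,0]]
    - [[0.12,-0.09,0],[0,0,0]]
    - [[0.15,-0.1,0],[0,0,0]]
    - [[0.15,-0.1,0],[0,0,0]]

```text
clock: 8.65
position: [0.5733, -0.2109, 0.2449]
ee_rot: [-1.341, 0.974, -0.983]
force: [0.4, 0.5, 0.0]
width: 0.007
```

Run:
```python
from h import *
rel(0,0.002,.026)
v=np.load('v.npy');c,s=np.cos(v[2]),np.sin(v[2])
for n in ['scene','top','wrist']:
    o=observe();p=get_image(n);im=p['color'][:,:,::-1]
    if n=='wrist':
        T=np.eye(4);T[:3,:3]=R.from_rotvec(o['ee_rot']).as_matrix();T[:3,3]=o['position'];p['world_to_cam']=np.linalg.inv(T@np.array(p['mount']))
    for t,z in [('cassette_rear',.058),('cassette',.022),('bar_press',.04),('stop_face',.042)]:
        for r in place_of(p,t)[:1]:
            e=onz(p,r['point'],z)-[v[0],v[1],0];print(n,t,r['point'],r['confidence'],(c*e[0]+s*e[1]).round(4),(-s*e[0]+c*e[1]).round(4))
    if n=='scene': im=cv2.resize(im[130:330,150:400],None,fx=3,fy=3,interpolation=cv2.INTER_CUBIC)
    if n=='top': im=cv2.resize(im[200:400,180:430],None,fx=3,fy=3,interpolation=cv2.INTER_CUBIC)
    cv2.imwrite(f'pics/{n}8.png',im)
```

```text
shift [-0.1696  0.1961  0.0002] turn [-0.12 -0.42  0.28]
clock 8.65 dock xy -0.1686 0.0038 tipz 0.2229 F [0.39 0.54 0.01] w 0.007
scene cassette_rear [269.1, 392.2] 0.73 -0.3319 -0.0975
scene cassette [290.3, 214.3] 0.75 0.0551 -0.0022
scene bar_press [255.6, 277.3] 0.91 -0.1267 -0.0042
scene stop_face [300.6, 189.3] 0.71 0.1052 -0.0067
top cassette_rear [304.8, 303.6] 0.72 0.007 0.0005
top cassette [431.2, 192.7] 0.88 -0.2722 -0.1205
top bar_press [379.3, 276.1] 0.81 -0.1288 -0.0055
top stop_face [248.2, 320.3] 0.79 0.105 -0.0019
wrist cassette_rear [321.1, 26.7] 0.64 0.0092 0.0036
wrist bar_press [321.3, 185.6] 0.89 -0.1257 0.0036
```

View pics/scene8.png

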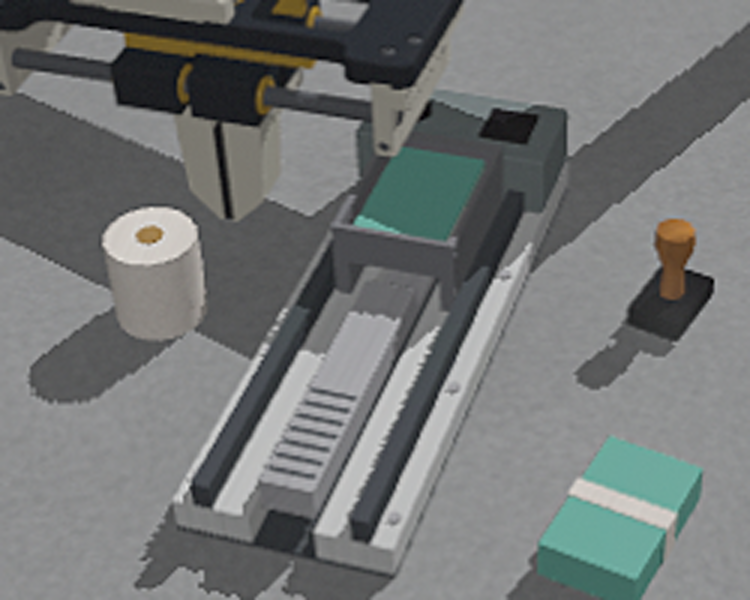

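View pics/wrist8.png

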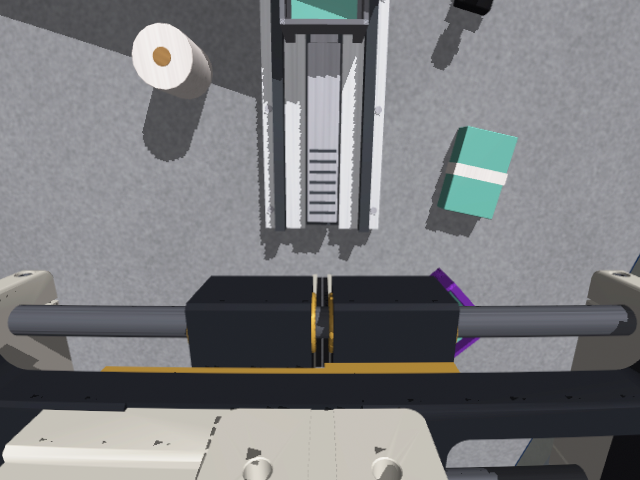

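View pics/top8.png

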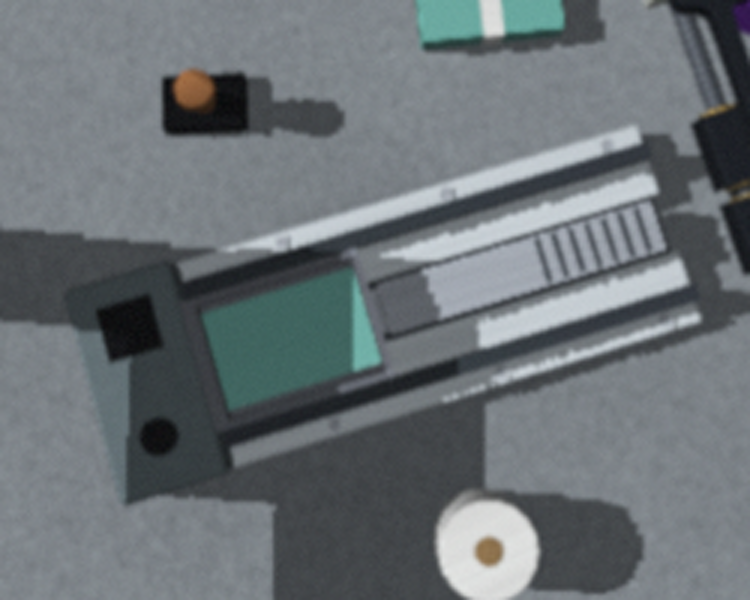

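The pictures show the cassette flat against the feed head with no visible gap, the bar up again, and the roll, stamp and pack where they were. The gripper is clear, so I'm handing in.

```bash
python3 -c "
from h import *
o=observe();print(o['clock'],o['force'],abs(o['dq']).max());print(sign_off())"
```

```text
9.4 [ 0.47262395 -1.04990257 -0.50352891] 0.0017546431553633302
the job is handed in; nothing more can be done
None
```

The cassette is home against the feed head and the spring bar is back up. I handed the job in at 9.4 s of the 37 s allowed; no verdict was reported.

**What I did:** I shut the gripper and pressed the bar down about 14 mm behind the cassette, which took about 7 N. Holding it down, I slid the fingertips forward and pushed the cassette's rear face. It stopped moving and the force rose to about 18 N. I then backed off about 10 mm with the bar still pressed, lifted straight up and moved clear.

**Last checks:**
- **Cassette:** in the wrist and top pictures its rear face lies at dock x of about 7 to 9 mm, where 10 mm is home. No gap to the feed head is visible, and it lies flat.
- **Bar:** it looks back up at its rest height in the pictures. I could not see the tooth itself, because the cassette covers it.
- **Surroundings:** the roll, stamp and card pack look unmoved.
- **Gripper:** it is clear, with about 1 N on the force reading.

**Disagreements:**
- The scene camera's point for the cassette put it at x = 55 mm and the end stop at 105 mm. Both are about 5 mm short, so I took this as an offset in my dock fit rather than a gap.
- Some network hits were on the purple look-alike or otherwise stray, and I ignored them.

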